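# Sweep leftover spacers off the kitting board

### The arm

A 7-joint arm with a two-finger parallel gripper is mounted at the origin on the work surface. World frame = base frame: x ahead of the robot, y to its left, z up, the work surface at z = 0. Lengths are in m, angles in rad, forces in N, time in s.
With the tool pointing down it reaches from about 0.425 to 0.925 m from the base axis. Payload 6.8 kg.
Tool frame: the origin (TCP) lies between the finger pads; the fingertips stand r.tips_ahead ahead of it and the grasp point (between the pads) lies 5 mm behind it (r.tips_ahead is the distance from the TCP to the fingertips, in m); z points along the fingers, y is the line along which they close (so a half turn about z gives the same grasp; the last joint's range is limited). The gripper opens to 85 mm and grips with 20 to 120 N. Pads are 22 mm wide; open, the fingers measure 114 mm over their backs; the gripper's body (76 mm by 85 mm) begins 54 mm behind the grasp point. The pads swing forward as they close: fully open they stand 13 mm farther back than shut.
Start: joints at [-1.273, 0.477, 0.022, 1.555, -0.011, 1.109, -0.083], TCP at [0.266, 0.62, 0.245] pointing down, gripper open.
Joint ranges: [-2.96, 2.96], [-0.34, 2.1], [-1.41, 1.46], [0.24, 2.44], [-1.37, 4.51], [0.17, 1.92], [-2.96, 2.96]. Speed limits (rad/s): [2.39, 2.39, 3.14, 3.14, 3.14, 3.14, 3.14].

### API

Orientations are given as a rotation vector (axis times angle).
In Python, from bench import r gives the robot as it stands.
- The arm moves only by the tool move_arm, never from a script. Its argument "rows" is one flat list of numbers, 4 for each row, row after row: the shift along the tool's x, y, z in cm, then the turn about the tool's z in degrees. In form: [tx, ty, tz, twist, tx, ty, tz, twist, ...]. A call has 1 to 10 rows; each row is the pose to reach, as a shift and turn from the pose commanded when the call began, along the tool's axes at that moment; what a row does not reach only later rows make up. A row lasts 1/8 s, in which the tool goes at most 62.5 mm and 10.7 degrees, less where a joint would pass 70% of its speed; a pose out of reach is approached as far as the arm can. A call with a gripper value outside its range is refused whole. "fingers" is the opening, from 0 (shut) to 1 (fully open), set as the call begins (left out, the last holds). The fingers move at their own pace and stop on an object; "newtons" is the grip in N (left out, the last holds). Time passes only in rows, so rows that repeat a pose let the fingers close. It gives the time, the measured TCP pose, the force, the opening and the grip force at its end, in the units of the state.
- r.get_obs(): the state, without advancing time (a new reading comes with each control period).
- r.grab_frame(name): name is "scene" or "top" or "wrist"; returns the picture (384x512x3 uint8, blue, green, red); there is no depth.
- r.camera_params(name): a dict with "fx", "fy", "cx", "cy" (pixels), "k1" (the pictures are not rectified: a ray, as slopes to the right and down, at radius r is drawn at 1 + k1 r^2 times it, then the intrinsics apply), "world_from_camera" (4x4, takes a point from camera to world coordinates). Camera axes: x right, y down, z forward; pixel columns grow to the right and rows downward; lengths in m; the calibration is good to about 2 mm. A picture is of the moment at which its call begins: read the wrist's pose just before it. camera_params takes no time and is no camera call; for the wrist camera it gives the pose at the moment of the call.
- r.hand_in(): hands the job in; it is judged then, once.
The state is a dict: "clock": time; "joints": joint angles; "qvel": joint speeds; "tau": joint torques, N m; "tcp_pos": TCP position; "orientation": TCP orientation; "contact_force": force on the tool from outside, world axes, zero at the start; "moment": the same for the moment, N m; "grip_width": finger opening in m; "gripper_force": force on a finger pad.
Only numpy, scipy, OpenCV 4.12 (cv2) and the standard library are available. Lean on these libraries where they do the work, as an engineer would, in place of code of your own. Each camera call takes 0.05 s, during which the arm holds its last target. There are 200 camera calls.

### The job

Clear the leftover ring spacers from the raised kitting board: sweep all three with the fingers across the board and off its open end into the empty bin, without picking any of them up. Leave the probe standing where it is on the board, and do not disturb the jar, the screwdriver or the carton beside it.

Things in the scene. Friction and masses are not known exactly. Their poses are not given: they have to be found in the camera images.
- board: fixed raised board, blue top. Origin: centre of its underside, on the table. 230 mm along its x, 200 along its y, turned up to 11 deg; flat top 50 mm above the origin. Lips (8 mm thick, 10 mm above the top, inner faces at x = -107 and +107 mm) run along the -x and +x edges; the -y and +y ends are open, with a bin at each.
- bin_empty: fixed open grey bin, empty, across one open end of the board (+y or -y: read which), 3 mm from it. 220 mm along its x, 100 along its y, 46 high (rim 4 mm below the board's top), walls and floor 4 mm. Axes parallel to the board's. Origin: centre of its underside, on the table, 153 mm from the board's origin along the board's y.
- bin_full: fixed bin of the same size at the board's other open end, filled with two rows of five white connector blocks (tops 40 to 44 mm above its underside). No spacer may go in there. Origin: centre of its underside, on the table.
- spacer1: a plain steel ring spacer, 26 mm outside diameter, 12 mm bore, 12 mm high, about 40 g, lying flat and loose on top of the board at the start. Origin: centre of its underside. The three spacers are alike.
- spacer2: a plain steel ring spacer, 26 mm outside diameter, 12 mm bore, 12 mm high, about 40 g, lying flat and loose on top of the board at the start. Origin: centre of its underside. The three spacers are alike.
- spacer3: a plain steel ring spacer, 26 mm outside diameter, 12 mm bore, 12 mm high, about 40 g, lying flat and loose on top of the board at the start. Origin: centre of its underside. The three spacers are alike.
- probe: dark steel touch-probe body, loose, upright on the board among the spacers: foot 28 mm in diameter, body 22, stem 10, 46 mm high, 0.12 kg. Origin: centre of its underside. Spacers and probe each start in their own lane along the board's y, in any order; lanes are at least 44 mm apart (board x).
- jar: closed jar, 66 mm in diameter, 80 mm high, standing loose on the table to the robot's left of the board and bins. Origin: centre of its underside.
- driver: screwdriver lying loose on the table beyond the board, roughly along y. Its body is low, under 40 mm. Origin: on the table under the tool.
- carton: small cardboard carton, 90 x 70 x 50 mm, loose on the table to the robot's right of the board and bins. Origin: centre of its underside.

How it is judged:
By the outcome, as a careful person would: the job done as asked, in the order asked, and still so for the second after the job is handed in, with the robot touching nothing.
It also fails if it takes over 50 s, if anything falls off the work surface, if the arm or the gripper's body presses on something with over 40 N, if the wrist force passes 120 N, or if a joint passes its speed limit or range.

## Working session

There is one attempt and no reset: what is moved stays moved. The work goes in short steps, Python scripts to look and compute and a tool call to move; the robot and the scene stay as the last step left them, time stands still between calls to the robot, and variables do not carry over. Pictures are saved under pics/ and viewed, at most 10 in all, crops included, and the job is handed in when it is done.

Besides the shell and the picture viewer there is one more tool, called after "Call:" by a JSON object that holds its "name" and its "arguments". move_arm: Moves the arm, as the interface text tells. Its arguments: {"type":"object","properties":{"rows":{"type":"array"},"fingers":{"type":"number"},"newtons":{"type":"number"}},"required":["rows"]}

```bash
mkdir -p pics; cat > h.py <<'E'
import numpy as np, cv2
from bench import r
def ray(c,u,v):
    fx,fy,cx,cy,k=[c[a] for a in("fx","fy","cx","cy","k1")]
    d=np.array([(u-cx)/fx,(v-cy)/fy]); p=d.copy()
    for _ in range(20): p=d/(1+k*(p@p))
    T=np.array(c["world_from_camera"]); return T[:3,3],T[:3,:3]@np.r_[p,1]
def onz(c,u,v,z):
    o,d=ray(c,u,v); return (o+d*(z-o[2])/d[2])
E
python3 - <<'E'
from h import *
for n in("top","scene"):
    f=r.grab_frame(n); cv2.imwrite(f"pics/{n}0.png",f)
    c=r.camera_params(n); print(n,c["fx"],c["k1"],np.round(c["world_from_camera"],3).tolist())
o=r.get_obs(); print(o["clock"],o["tcp_pos"],o["orientation"],r.tips_ahead,o["grip_width"])
E
```

```text
top 421.9905005716956 0.035493926201751104 [[-0.072, -0.976, 0.205, 0.375], [-0.997, 0.07, -0.015, 0.011], [0.0, -0.205, -0.979, 1.353], [0.0, 0.0, 0.0, 1.0]]
scene 438.02342103028474 -0.02888708019651395 [[0.879, 0.401, -0.26, 0.95], [0.478, -0.743, 0.469, -0.601], [-0.005, -0.536, -0.844, 1.154], [0.0, 0.0, 0.0, 1.0]]
0.1 [0.26626608 0.61970132 0.24443107] [-6.32990567e-01 -3.07695585e+00  2.57163395e-03] 0.014 0.08522391462903711
```

View pics/top0.png

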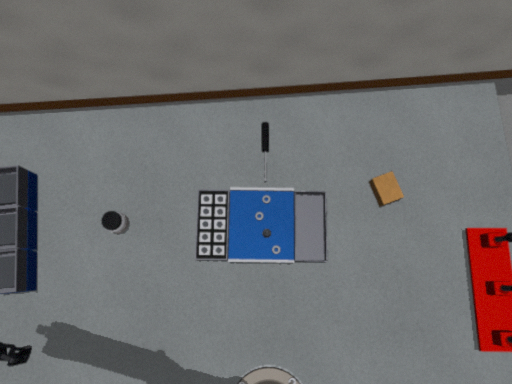

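View pics/scene0.png

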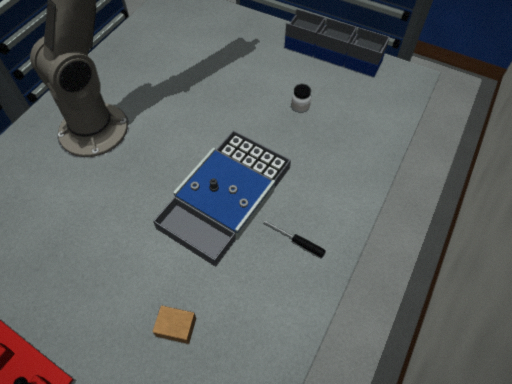

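The top view shows the empty bin on the right (world -y), the full bin on the left, spacers near (266,199), (259,216) and (276,250), and the probe at (266,233). The scene view agrees: spacers at (195,185), (233,188) and (243,202), probe at (214,185). Next I'll measure from both.

```bash
cat >> h.py <<'E'
def blobs(f,c,roi,z=.062,amin=8):
    x0,y0,x1,y1=roi; hsv=cv2.cvtColor(f,cv2.COLOR_BGR2HSV)
    b=((hsv[...,0]>100)&(hsv[...,0]<125)&(hsv[...,1]>150)&(hsv[...,2]>60)).astype(np.uint8)
    m=np.zeros_like(b); m[y0:y1,x0:x1]=b[y0:y1,x0:x1]
    cs,_=cv2.findContours(m,cv2.RETR_EXTERNAL,cv2.CHAIN_APPROX_NONE)
    C=max(cs,key=cv2.contourArea); hull=cv2.convexHull(C)
    fill=np.zeros_like(b); cv2.fillPoly(fill,[hull],1); fill=cv2.erode(fill,np.ones((3,3)))
    n,l,s,ce=cv2.connectedComponentsWithStats(fill&(1-m),connectivity=4)
    out=[(ce[i],s[i]) for i in range(1,n) if s[i][4]>=amin]
    return hull,out
E
python3 - <<'E'
from h import *
R={"top":(190,180,330,270),"scene":(150,125,300,265)}
for n in R:
    f=cv2.imread(f"pics/{n}0.png"); c=r.camera_params(n)
    hull,out=blobs(f,c,R[n])
    pl=np.array([onz(c,*p[0],.05)[:2] for p in hull],np.float32)
    print(n,cv2.minAreaRect(pl))
    for ce,s in out: print(np.round(ce,1),s.tolist(),np.round(onz(c,*ce,.058),4),np.round(onz(c,*ce,.075)[:2],4))
E
```

```text
top ((0.5370451807975769, -0.016974277794361115), (0.19906342029571533, 0.20976389944553375), 84.81914520263672)
[266. 199.] [262, 195, 9, 9, 64] [ 0.6125 -0.0386  0.058 ] [ 0.6094 -0.038 ]
[259.  215.5] [255, 211, 9, 10, 67] [ 0.5621 -0.0129  0.058 ] [ 0.5596 -0.0125]
[266.1 232.7] [262, 229, 9, 9, 62] [ 0.5075 -0.0309  0.058 ] [ 0.5058 -0.0303]
[276.  249.1] [272, 245, 9, 10, 68] [ 0.4557 -0.0569  0.058 ] [ 0.4547 -0.056 ]
scene ((0.5364900827407837, -0.02054629474878311), (0.19975759088993073, 0.20723462104797363), 84.91150665283203)
[213.4 184.6] [210, 178, 9, 14, 93] [ 0.5075 -0.0294  0.058 ] [ 0.5144 -0.0383]
[194.4 185.4] [190, 181, 10, 10, 72] [ 0.459  -0.0586  0.058 ] [ 0.4666 -0.067 ]
[232.5 188.9] [228, 185, 10, 9, 74] [ 0.5654 -0.0155  0.058 ] [ 0.5714 -0.0246]
[243.2 202.4] [239, 198, 10, 10, 77] [ 0.6159 -0.0411  0.058 ] [ 0.6211 -0.0498]
```

```bash
cat >> h.py <<'E'
from scipy.spatial.transform import Rotation as Ro
BC=np.array([.5368,-.0188]); BA=np.deg2rad(-5.1)
bx=np.array([np.cos(BA),np.sin(BA)]); by=np.array([-bx[1],bx[0]])
def w2b(p): d=np.array(p[:2])-BC; return np.array([d@bx,d@by])
def b2w(x,y,z): return np.r_[BC+x*bx+y*by,z]
def shift(p):  # cm in tool axes, twist deg to bring tool x to the nearest of +-board y
    o=r.get_obs(); R=Ro.from_rotvec(o["orientation"]).as_matrix()
    t=R.T@np.r_[by,0]; a=np.degrees(np.arctan2(t[1],t[0])); a=(a+90)%180-90
    return np.round(R.T@(np.array(p)-o["tcp_pos"])*100,2),round(a,2)
E
python3 - <<'E'
from h import *
o=r.get_obs(); R=Ro.from_rotvec(o["orientation"]).as_matrix(); print(R.round(3).tolist())
for p in [(.614,-.040),(.5638,-.0142),(.5075,-.0302),(.457,-.0578)]: print(w2b(p).round(4))
print(shift(b2w(0,.04,.245)))
E
```

```text
[[-0.919, 0.395, -0.001], [0.395, 0.919, -0.002], [-0.0, -0.002, -1.0]]
[ 0.0788 -0.0143]
[0.0265 0.007 ]
[-0.0282 -0.014 ]
[-0.076  -0.0459]
(array([-4.881e+01, -4.419e+01,  2.000e-02]), np.float64(71.85))
```

Call:
{"name": "move_arm", "arguments": {"rows": [-4.9, -4.4, 0, 7, -9.8, -8.8, 0, 14, -14.7, -13.3, 0, 21.6, -19.5, -17.7, 0, 28.7, -24.4, -22.1, 0, 36, -29.3, -26.5, 0, 43, -34.2, -31, 0, 50.3, -39, -35.4, 0, 57.5, -43.9, -39.8, 0, 64.7, -48.8, -44.2, 0, 71.8], "fingers": 0.12, "newtons": 20}}

```text
clock: 1.35
tcp_pos: [0.5267, 0.05, 0.2453]
orientation: [-2.321, -2.117, -0.0]
contact_force: [1.8, 0.6, -0.6]
grip_width: 0.0102
gripper_force: 0.0
```

```bash
python3 - <<'E'
from h import *
o=r.get_obs(); print(o["clock"],o["tcp_pos"],np.round(o["joints"],2),o["grip_width"],np.abs(o["qvel"]).max(),r.tips_ahead)
print(shift(b2w(0,.04,.245)))
c=r.camera_params("wrist"); f=r.grab_frame("wrist"); cv2.imwrite("pics/w1.png",f); print(np.round(c["world_from_camera"],3).tolist())
hull,out=blobs(f,c,(0,0,512,384),amin=60)
for ce,s in out: print(np.round(ce,1),s.tolist(),onz(c,*ce,.06).round(4),w2b(onz(c,*ce,.06)).round(4))
E
```

```text
1.35 [0.52668113 0.0500292  0.24530567] [-0.64  0.25  0.51  1.93 -0.15  1.   -0.15] 0.010241742791544878 0.6714421994085381 0.014
(array([-2.76,  1.63,  0.03]), np.float64(-0.16))
[[0.996, -0.089, -0.028, 0.534], [-0.093, -0.95, -0.298, 0.126], [-0.0, 0.299, -0.954, 0.375], [0.0, 0.0, 0.0, 1.0]]
[290.9 219.7] [280, 208, 23, 24, 404] [ 0.5634 -0.0136  0.06  ] [0.026  0.0075]
[334.2 235.8] [323, 224, 23, 24, 408] [ 0.614  -0.0392  0.06  ] [ 0.0787 -0.0135]
[228.6 258.9] [193, 226, 66, 65, 2422] [ 0.484  -0.0588  0.06  ] [-0.049  -0.0445]
[281.6 263. ] [265, 229, 54, 62, 1758] [ 0.5487 -0.0706  0.06  ] [ 0.0165 -0.0506]
[334.  275.8] [323, 273, 25, 8, 116] [ 0.6128 -0.0947  0.06  ] [ 0.0825 -0.0688]
```

View pics/w1.png

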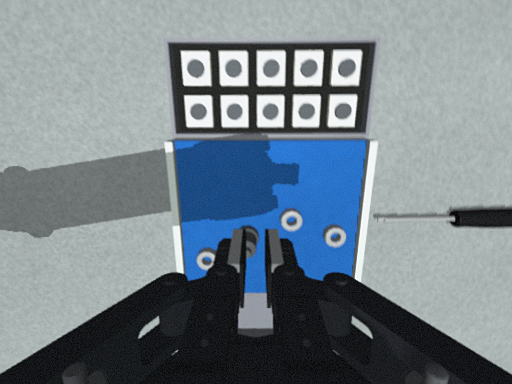

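The wrist view shows the full bin ahead, rings at (291,220), (335,236) and (206,260), the probe at (250,242) partly behind a finger, and wide knuckles at about x 165–355, y 285. I'll check how far out and how high the knuckles sit before passing the probe.

```bash
python3 - <<'E'
from h import *
c=r.camera_params("wrist"); o=r.get_obs(); R=Ro.from_rotvec(o["orientation"]).as_matrix()
print("tool x",R[:,0].round(3))
for n,u,v in [("kL",165,285),("kR",355,285),("fR in",290,270),("fRtip",273,230),("fLtip",238,230),("tipL2",232,258),("padend",290,300),("knR",305,268),("knL",215,275)]:
    a,d=ray(c,u,v)
    for X in(.011,0,-.011):
        l=R.T@(a-o["tcp_pos"]); e=R.T@d; t=(X-l[0])/e[0]; print(n,X,((l+e*t)*1000).round(0))
print(w2b(onz(c,206,260,.06)),w2b(onz(c,250,240,.096)))
for p in[(174,140),(377,140),(355,280)]: print(w2b(onz(c,*p,.05)).round(3))
E
```

```text
tool x [ 0.107  0.994 -0.004]
kL 0.011 [ 11. -33. -38.]
kL 0 [  0. -39. -23.]
kL -0.011 [-11. -44.  -7.]
kR 0.011 [ 11.  37. -38.]
kR 0 [  0.  43. -23.]
kR -0.011 [-11.  49.  -7.]
fR in 0.011 [ 11.  14. -28.]
fR in 0 [  0.  17. -11.]
fR in -0.011 [-11.  19.   5.]
fRtip 0.011 [11. 10.  8.]
fRtip 0 [ 0. 11. 32.]
fRtip -0.011 [-11.  13.  55.]
fLtip 0.011 [11. -9.  9.]
fLtip 0 [  0. -10.  32.]
fLtip -0.011 [-11. -12.  55.]
tipL2 0.011 [ 11. -10. -19.]
tipL2 0 [  0. -11.  -1.]
tipL2 -0.011 [-11. -13.  18.]
padend 0.011 [ 11.  12. -46.]
padend 0 [  0.  14. -32.]
padend -0.011 [-11.  16. -19.]
knR 0.011 [ 11.  20. -27.]
knR 0 [  0.  24. -10.]
knR -0.011 [-11.  27.   7.]
knL 0.011 [ 11. -15. -32.]
knL 0 [  0. -18. -15.]
knL -0.011 [-11. -21.   1.]
[-0.07469982 -0.05554032] [-0.01866995 -0.01041214]
[-0.102  0.092]
[0.125 0.087]
[ 0.116 -0.095]
```

```bash
python3 - <<'E'
from h import *
c=r.camera_params("wrist"); f=cv2.imread("pics/w1.png")
h=cv2.cvtColor(f,cv2.COLOR_BGR2HSV); b=(h[...,0]>100)&(h[...,0]<125)&(h[...,1]>150)&(h[...,2]>30)
for v in(150,180,230,260):
    u=np.where(b[v,150:400])[0]+150; print(v,u.min(),u.max(),w2b(onz(c,u.min(),v,.05)).round(4),w2b(onz(c,u.max(),v,.05)).round(4))
cv2.imwrite("pics/w1c.png",cv2.resize(f[190:310,150:400],None,fx=3,fy=3,interpolation=2))
E
```

```text
150 176 365 [-0.1006  0.0803] [0.1128 0.076 ]
180 178 361 [-0.1019  0.0451] [0.1116 0.0408]
230 182 356 [-0.1033 -0.0189] [ 0.1113 -0.0233]
260 185 353 [-0.1034 -0.061 ] [ 0.111  -0.0654]
```

View pics/w1c.png

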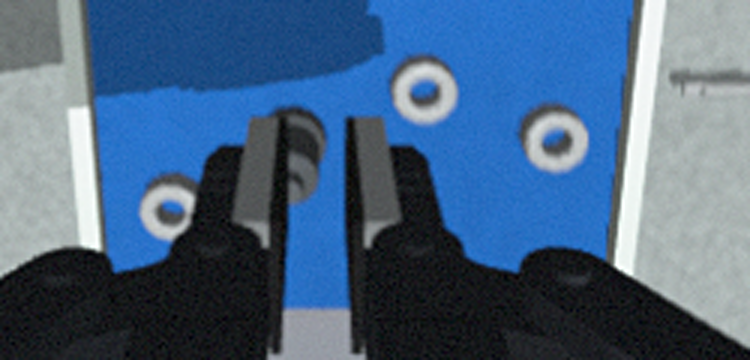

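The crop shows the rings clearly, with the third at about (206,259) full-frame and the probe behind the left finger. That frame was taken before the arm had settled, so I'll retake it at rest from higher up.

Call:
{"name": "move_arm", "arguments": {"rows": [0, 0, -4, 0, 0, 0, -8, 0, 0, 0, -8, 0, 0, 0, -8, 0, 0, 0, -8, 0]}}

```text
clock: 2.02
tcp_pos: [0.5255, 0.0519, 0.324]
orientation: [-2.316, -2.121, 0.003]
contact_force: [-0.3, 0.3, 0.7]
grip_width: 0.0103
gripper_force: 0.0
```

```bash
python3 - <<'E'
from h import *
o=r.get_obs(); print(o["clock"],o["tcp_pos"],np.abs(o["qvel"]).max())
c=r.camera_params("wrist"); f=r.grab_frame("wrist"); cv2.imwrite("pics/w2.png",f)
hull,out=blobs(f,c,(0,0,512,384),amin=60)
for ce,s in out: print(np.round(ce,1),s.tolist(),onz(c,*ce,.06).round(4),w2b(onz(c,*ce,.06)).round(4))
h=cv2.cvtColor(f,cv2.COLOR_BGR2HSV); b=(h[...,0]>100)&(h[...,0]<125)&(h[...,1]>150)&(h[...,2]>30)
for v in range(150,300,20):
    u=np.where(b[v])[0]
    if len(u): print(v,u.min(),u.max(),w2b(onz(c,u.min(),v,.05)).round(4),w2b(onz(c,u.max(),v,.05)).round(4))
E
```

```text
2.025 [0.52551068 0.05190744 0.32400123] 0.0051168833277032205
[285.3 198.1] [276, 189, 19, 19, 257] [ 0.5631 -0.0124  0.06  ] [0.0257 0.0087]
[321.1 211.7] [312, 203, 19, 19, 261] [ 0.6139 -0.0379  0.06  ] [ 0.0785 -0.0122]
[248.9 215.5] [240, 204, 19, 25, 365] [ 0.5084 -0.0347  0.06  ] [-0.0269 -0.0184]
[216.  231.1] [207, 222, 18, 19, 251] [ 0.4569 -0.0554  0.06  ] [-0.0763 -0.0436]
[232.5 246.7] [215, 229, 31, 31, 716] [ 0.4786 -0.0835  0.06  ] [-0.0522 -0.0697]
[277.5 246.7] [265, 229, 31, 31, 718] [ 0.5468 -0.0895  0.06  ] [ 0.0163 -0.0695]
150 192 344 [-0.1064  0.0766] [0.1065 0.0766]
170 194 342 [-0.1054  0.0478] [0.1064 0.0479]
190 195 341 [-0.1059  0.0177] [0.1077 0.0179]
210 196 338 [-0.1063 -0.0137] [ 0.106  -0.0135]
230 198 337 [-0.1053 -0.0466] [ 0.1072 -0.0462]
250 199 335 [-0.1057 -0.0809] [ 0.1069 -0.0805]
```

View pics/w2.png

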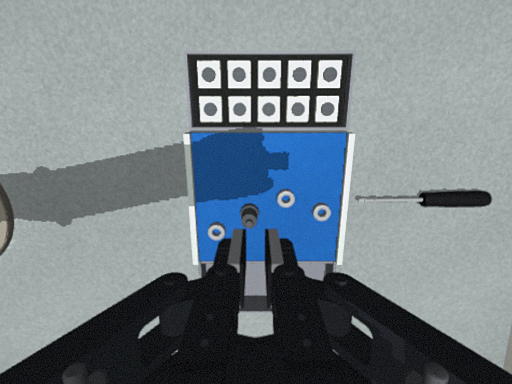

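At rest everything agrees. In board coordinates the rings are A (79,-13), B (26,8) and C (-76,-45) mm, the probe is at (-28,-15), and the lips are at ±106. I'll sweep B first.

```bash
python3 - <<'E'
from h import *
print(shift(b2w(.028,.05,.069)))
E
```

```text
(array([-1.92,  4.59, 25.5 ]), np.float64(0.06))
```

Call:
{"name": "move_arm", "arguments": {"rows": [-1, 2.3, 5, 0, -1.9, 4.6, 10, 0, -1.9, 4.6, 15, 0, -1.9, 4.6, 19, 0, -1.9, 4.6, 22, 0, -1.9, 4.6, 24, 0, -1.9, 4.6, 25, 0, -1.9, 4.6, 25.5, 0, -1.9, 4.6, 25.5, 0, -1.9, 4.6, 25.5, 0]}}

```text
clock: 3.32
tcp_pos: [0.571, 0.0289, 0.071]
orientation: [2.317, 2.121, 0.002]
contact_force: [0.5, 0.2, -0.8]
grip_width: 0.0102
gripper_force: 0.0
```

```bash
python3 - <<'E'
from h import *
o=r.get_obs(); print(w2b(o["tcp_pos"]).round(4),shift(b2w(.028,-.125,.069)))
f=r.grab_frame("wrist"); cv2.imwrite("pics/w3.png",f)
E
```

```text
[0.0298 0.0505] (array([-17.55,  -0.2 ,   0.19]), np.float64(0.05))
```

View pics/w3.png

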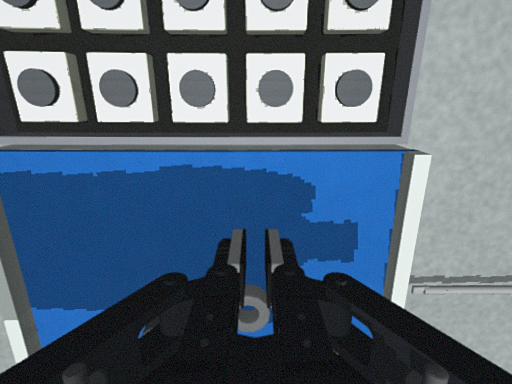

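The fingertips are centred on the ring: gap at column 255, ring at (253,308). Now the sweep.

Call:
{"name": "move_arm", "arguments": {"rows": [-1, -0.1, 0.2, 0, -3, -0.1, 0.2, 0, -5, -0.1, 0.2, 0, -7, -0.1, 0.2, 0, -9, -0.1, 0.2, 0, -11, -0.1, 0.2, 0, -13, -0.1, 0.2, 0, -15, -0.1, 0.2, 0, -17.5, -0.1, 0.2, 0, -17.5, -0.1, 0.2, 0]}}

```text
clock: 4.62
tcp_pos: [0.5535, -0.1485, 0.0685]
orientation: [2.321, 2.116, -0.001]
contact_force: [0.3, -0.1, -0.8]
grip_width: 0.0104
gripper_force: 0.0
```

Call:
{"name": "move_arm", "arguments": {"rows": [0, 0, -4, 0, 0, 0, -10, 0, 0, 0, -10, 0, 0, 0, -10, 0]}}

```text
clock: 5.12
tcp_pos: [0.554, -0.1444, 0.1681]
orientation: [-2.315, -2.122, -0.001]
contact_force: [-0.2, -0.5, -0.2]
grip_width: 0.0102
gripper_force: 0.0
```

```bash
python3 - <<'E'
from h import *
o=r.get_obs(); print(o["tcp_pos"],w2b(o["tcp_pos"]).round(4)); print(shift(b2w(.077,.03,.15)),shift(b2w(.077,.03,.069)))
c=r.camera_params("wrist"); f=r.grab_frame("wrist"); cv2.imwrite("pics/w4.png",f)
hull,out=blobs(f,c,(0,0,512,384),amin=60)
for ce,s in out: print(np.round(ce,1),s.tolist(),w2b(onz(c,*ce,.06)).round(4))
E
```

```text
[ 0.55400167 -0.14435763  0.16813982] [ 0.0283 -0.1235]
(array([15.34,  4.9 ,  1.83]), np.float64(0.13)) (array([15.33,  4.91,  9.93]), np.float64(0.13))
[178.8  51.3] [156, 29, 46, 45, 1511] [-0.0285 -0.0138]
[323.  50.] [305, 31, 37, 40, 978] [ 0.079  -0.0127]
[121.2  94.1] [103, 77, 39, 35, 970] [-0.0755 -0.0442]
```

View pics/w4.png

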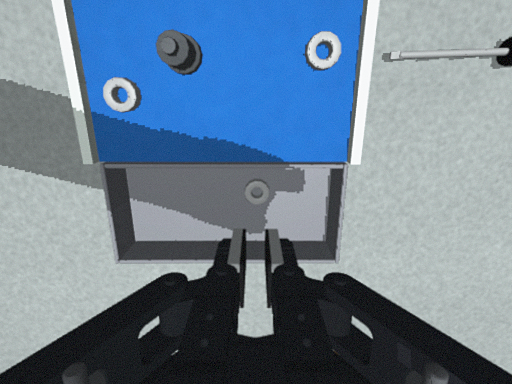

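B lies flat in the empty bin at (257,191). Remaining are A at (323,50), C at (121,94), and the probe, which hasn't moved, at (176,50). A is next.

Call:
{"name": "move_arm", "arguments": {"rows": [4, 2, 0, 0, 9, 4, 0, 0, 13, 4.9, 0, 0, 15.3, 4.9, 2, 0, 15.3, 4.9, 5, 0, 15.3, 4.9, 7.5, 0, 15.3, 4.9, 9, 0, 15.3, 4.9, 9.9, 0, 15.3, 4.9, 9.9, 0, 15.3, 4.9, 9.9, 0]}}

```text
clock: 6.42
tcp_pos: [0.6169, 0.0025, 0.07]
orientation: [2.317, 2.121, 0.002]
contact_force: [-0.3, 0.1, -0.5]
grip_width: 0.0101
gripper_force: 0.0
```

```bash
python3 - <<'E'
from h import *
o=r.get_obs(); print(o["tcp_pos"],w2b(o["tcp_pos"]).round(4)); print(shift(b2w(.077,-.125,.069)))
E
```

```text
[0.61692238 0.00251685 0.07001019] [0.0779 0.0284]
(array([-15.34,  -0.1 ,   0.1 ]), np.float64(0.03))
```

Call:
{"name": "move_arm", "arguments": {"rows": [-1, 0, 0.1, 0, -3, 0, 0.1, 0, -5, 0, 0.1, 0, -7, 0, 0.1, 0, -9, 0, 0.1, 0, -11, 0, 0.1, 0, -13, 0, 0.1, 0, -15.3, 0, 0.1, 0, -15.3, 0, 0.1, 0]}}

```text
clock: 7.55
tcp_pos: [0.6023, -0.1528, 0.0684]
orientation: [2.321, 2.116, -0.001]
contact_force: [1.0, 0.5, 0.1]
grip_width: 0.0105
gripper_force: 0.0
```

Call:
{"name": "move_arm", "arguments": {"rows": [0, 0, -4, 0, 0, 0, -10, 0, 0, 0, -10, 0, 0, 0, -10, 0]}}

```text
clock: 8.05
tcp_pos: [0.6029, -0.1485, 0.168]
orientation: [-2.315, -2.123, -0.001]
contact_force: [-0.4, -0.9, -0.0]
grip_width: 0.0103
gripper_force: 0.0
```

```bash
python3 - <<'E'
from h import *
o=r.get_obs(); print(o["tcp_pos"],w2b(o["tcp_pos"]).round(4)); print(shift(b2w(-.078,-.003,.069)))
c=r.camera_params("wrist"); f=r.grab_frame("wrist"); cv2.imwrite("pics/w5.png",f)
hull,out=blobs(f,c,(0,0,512,384),amin=60)
for ce,s in out: print(np.round(ce,1),s.tolist(),w2b(onz(c,*ce,.06)).round(4))
E
```

```text
[ 0.60287801 -0.14846372  0.16803657] [ 0.0773 -0.1233]
(array([ 12.05, -15.51,   9.92]), np.float64(0.13))
[109.2  50.7] [80, 29, 59, 45, 1889] [-0.0308 -0.0136]
[57.5 93.8] [37, 76, 43, 36, 1139] [-0.0749 -0.0442]
```

View pics/w5.png

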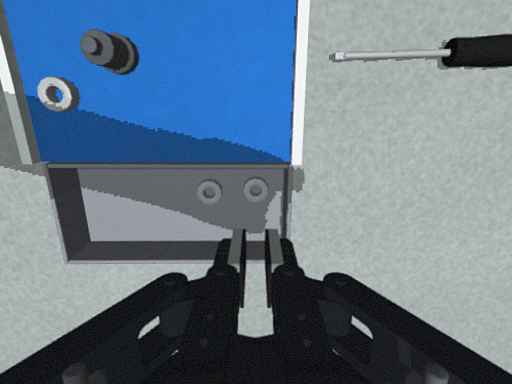

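A and B are both in the bin, at (256,189) and (209,192), and the probe still stands. C is next, in a lane 3 mm outboard to give the probe more clearance.

Call:
{"name": "move_arm", "arguments": {"rows": [2, -4, 0, 0, 5, -8, 0, 0, 8, -12, 0, 0, 12.5, -15.6, 0.5, 0, 12.5, -15.6, 4, 0, 12.5, -15.6, 7, 0, 12.5, -15.6, 9, 0, 12.5, -15.6, 9.9, 0, 12.5, -15.6, 9.9, 0, 12.5, -15.6, 9.9, 0]}}

```text
clock: 9.35
tcp_pos: [0.4588, -0.0115, 0.0697]
orientation: [2.317, 2.121, 0.001]
contact_force: [0.3, 0.8, -0.5]
grip_width: 0.0099
gripper_force: 0.0
```

```bash
python3 - <<'E'
from h import *
o=r.get_obs(); print(o["tcp_pos"],w2b(o["tcp_pos"]).round(4)); print(shift(b2w(-.078,-.125,.069)))
E
```

```text
[ 0.4588109  -0.01149621  0.06970246] [-0.0783  0.0003]
(array([-12.53,   0.02,   0.07]), np.float64(0.04))
```

Call:
{"name": "move_arm", "arguments": {"rows": [-1, 0, 0.1, 0, -2.5, 0, 0.1, 0, -4.5, 0, 0.1, 0, -6.5, 0, 0.1, 0, -8.5, 0, 0.1, 0, -10.5, 0, 0.1, 0, -12.5, 0, 0.1, 0, -12.5, 0, 0.1, 0]}}

```text
clock: 10.35
tcp_pos: [0.4469, -0.1385, 0.0686]
orientation: [2.321, 2.116, -0.0]
contact_force: [-0.8, 0.2, 0.4]
grip_width: 0.0103
gripper_force: 0.0
```

Call:
{"name": "move_arm", "arguments": {"rows": [0, 0, -4, 0, 0, 0, -10, 0, 0, 0, -12, 0, 0, 0, -12, 0, 0, 0, -12, 0]}}

```text
clock: 10.98
tcp_pos: [0.4468, -0.1355, 0.1875]
orientation: [-2.316, -2.121, 0.001]
contact_force: [-0.3, 0.1, -0.5]
grip_width: 0.0098
gripper_force: 0.0
```

```bash
python3 - <<'E'
from h import *
c=r.camera_params("wrist"); f=r.grab_frame("wrist"); cv2.imwrite("pics/w6.png",f)
hull,out=blobs(f,c,(0,0,512,384),amin=60)
for ce,s in out: print(np.round(ce,1),s.tolist(),w2b(onz(c,*ce,.06)).round(4))
a=cv2.imread("pics/top0.png").astype(int); b=r.grab_frame("top"); d=(np.abs(a-b).max(2)>50).astype(np.uint8)
for n,(x0,y0,x1,y1) in dict(jar=(95,205,135,240),driver=(258,118,275,184),carton=(365,165,410,212)).items(): print(n,d[y0:y1,x0:x1].sum())
E
```

```text
[322.3  54.5] [302, 35, 42, 41, 1226] [-0.0248 -0.0141]
jar 0
driver 0
carton 0
```

View pics/w6.png

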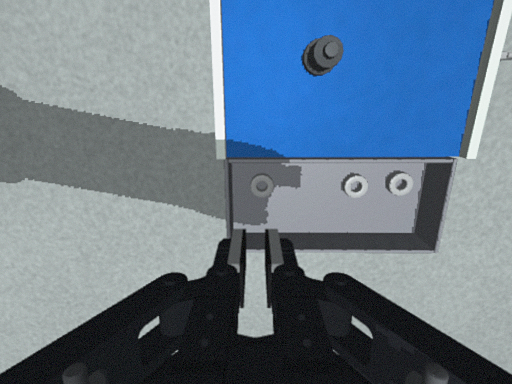

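All three rings lie in the empty bin at (262,185), (355,185) and (399,183). The probe stands alone on the board at (322,54), and the jar, driver and carton haven't changed.

```bash
python3 -c "
from bench import r
print(r.hand_in())"
```

```text
the job is handed in; nothing more can be done
None
```

I swept all three spacers off the board into the empty bin and handed the job in at about 11 s; the probe is still standing in place, and the jar, screwdriver and carton show no change in the top view.

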